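# Feel out and mark the tight spot in a shelf runner

## Robot

A 6-joint arm with a two-finger parallel gripper is mounted at the origin on the work surface. World frame = base frame: x ahead of the robot, y to its left, z up, the work surface at z = 0. Lengths are in m, angles in rad, forces in N, time in s.
With the tool pointing down it reaches from about 0.275 to 0.825 m from the base axis. Payload 4.9 kg.
Tool frame: the origin (TCP) lies midway between the tips of the shut fingers; the grasp point (between the pads) lies 19 mm behind it (bot.grip_depth is the distance from the TCP to the grasp point, in m); z points along the fingers, y is the line along which they close (so a half turn about z gives the same grasp; the last joint's range is limited). The gripper opens to 85 mm and grips with 20 to 120 N. Pads are 22 mm wide; open, the fingers measure 114 mm over their backs; the gripper's body (76 mm by 85 mm) begins 54 mm behind the grasp point. The pads swing forward as they close: fully open they stand 13 mm farther back than shut.
Start: joints at [-1.309, 0.326, -0.193, 1.052, 0, 1.437], TCP at [0.212, -0.507, 0.231] pointing down, gripper open.
Joint ranges: [-2.65, 2.65], [-0.97, 1.79], [-1.3, 1.35], [-1.93, 2.1], [-1.47, 1.37], [-3.14, 3.14]. Speed limits (rad/s): [2.57, 2.57, 3.14, 3.14, 3.14, 3.14].

## Interface

Orientations are given as a unit quaternion [w, x, y, z].
In Python, from cell import bot gives the robot as it stands. Calls block until the motion is done:
- bot.move_pose(position, orientation): joint-space move of the TCP to a pose.
- bot.move_linear(position, speed=0.15, rotation=None, until_force=None): straight line of the TCP; rotation=None keeps the orientation; speed is the mean speed in m/s. With until_force (N) it stops when the force on the tool has changed by that much, and returns True; else False.
- bot.goto_joints(angles): joint-space move.
- bot.set_gripper(opening, grasp_force=None): opening from 0.0 (shut) to 1.0 (fully open); grasp_force is the grip in N (None keeps the last); returns when the fingers have stopped.
- bot.wait(seconds).
- bot.solve_ik(position, orientation): joint angles nearest the present ones, or None.
- bot.camera(name): name is "scene" or "side" or "wrist"; returns the picture (420x560x3 uint8, red, green, blue); there is no depth.
- bot.calibration(name): a dict with "mtx" (3x3 intrinsics, pixels), "extrinsics" (4x4, takes a point from world to camera coordinates); the wrist camera has in their place "hand_eye" (4x4, takes a point from camera to tool coordinates, whose origin is the TCP and whose axes are the flange's). Camera axes: x right, y down, z forward; pixel columns grow to the right and rows downward; lengths in m; the calibration is good to about 2 mm. A picture is of the moment at which its call begins: read the wrist's pose just before it. calibration takes no time and is no camera call.
A pose or a line that the arm cannot do raises bot.PlanningError and nothing moves.
- bot.close_job(): hands the job in; it is judged then, once.
Trained networks look in the newest picture that a camera, given by its name, has taken for a name from the list of things; names that differ only in an ending like _2 or _b are one class to them, and where a whole thing is asked for, a point or a joint stands for the part that bears it (a point fixed in the world has none). Each returns a list of dicts, best first, with "confidence" (0 to 1); they miss things now and then, are a little off and sometimes report something else, mostly with a low value. They report only what shows in the picture. A call takes as long as a camera call.
- bot.search_frame(camera, thing): "bbox" ([left, top, width, height] in pixels, round what is visible of it).
Readings, each from a call of its own:
- bot.read_clock(): time.
- bot.read_joint_positions(): joint angles.
- bot.read_joint_vel(): joint speeds.
- bot.read_joint_efforts(): joint torques, N m.
- bot.read_position(): TCP position.
- bot.read_tool_rot(): TCP orientation.
- bot.read_ft_force(): force on the tool from outside, world axes, zero at the start.
- bot.read_moment(): the same for the moment, N m.
- bot.read_gripper_width(): opening from 0.0 (shut) to 1.0 (fully open).
- bot.read_finger_force(): force on a finger pad.
Only numpy, scipy, OpenCV 4.12 (cv2) and the standard library are available. Lean on these libraries where they do the work, as an engineer would, in place of code of your own. Each camera call takes 0.05 s, during which the arm holds its last target. There are 200 camera calls.

## Task

Somewhere along this pantry-shelf runner a hidden crumb makes the carriage drag. Slowly stroke the carriage all the way to its left stop and back fully home to the right stop with light fingertip pushes, never clamping it hard, forcing it or ramming the stops; then slide the marker so that it stands level with the place where the carriage's middle was when it dragged, let go, and leave the carriage home and the other things alone.

Things in the scene. Friction and masses are not known exactly. Their poses are not given: they have to be found in the camera images.
- board: Pale wooden board 180 x 400 x 18 mm fixed on the counter; origin under its centre, local y along its length (to the robot's left), local x away from the robot. A steel runner rail 340 mm long, 36 mm wide runs along y at local x = +30 mm, top 32 mm above the counter. A thin strip at local x = -50 mm guides the marker.
- carriage (a joint): Carriage position along the rail in m: 0 at its right stop (home), 0.24 at its left (+y) stop. Running drag 1 to 2 N; a hidden crumb adds drag while the carriage's middle is within 8 mm of it, up to 7 to 9 N a few mm short of it from either side, so its true place is midway; it lies between 0.08 and 0.20. Too much: over 0.15 m/s, or over 25 N from the fingers, squeeze included.
- home_stop (a point): Centre of the top of the black rubber block at the rail's right end (44 x 12 mm, top 44 mm above the counter); a like one ends the rail on the left. The carriage's plate comes to rest near them. The stops are slightly springy, about 4 N per mm.
- carriage_top (a point): Centre of the top of the carriage's grey post. The post is 24 mm long along the rail, 30 mm across and 40 mm tall, its top 82 mm above the counter; it stands in the middle of a flat steel plate 76 mm along the rail, 46 mm across, whose top is 42 mm above the counter. The local axes are the board's.
- marker (a joint): Marker position along its strip in m, 0 to 0.24 with the same zero, direction and scale as the carriage: when both joints read the same, marker and carriage middle are level. It slides with about 1 N and stays where it is left.
- marker_top (a point): Centre of the top of the marker's brown wooden post. The post is 14 mm along the strip, 22 mm across and 33 mm tall, its top 60 mm above the counter, on an aluminium foot 36 mm along the strip, 26 mm across, whose top is 28 mm above the counter. It may be gripped. The local axes are the board's.
- jar: Bystander: loose amber glass jar, 64 mm across, 100 mm tall; origin under its centre.
- can: Bystander: loose food can, 74 mm across, 105 mm tall; origin under its centre.
- screwdriver: Bystander: loose screwdriver with a red handle, lying crosswise (along y) beyond the board.
- screwbox: Bystander: loose white open box 90 x 120 x 40 mm; origin under its centre.

How it is judged:
On the way, in this order (a step that is already met when the one before it is completed fails the run):
1. the carriage has been stroked to its left stop (value of joint carriage above 0.235 m), for 0.05 s.
2. the carriage is back at its right stop (value of joint carriage below 0.005 m), for 0.05 s.
3. the marker stands level with the tight spot (y of marker_top in the frame of crumb between -0.01 and 0.01 m), for 0.2 s.
At the end, for the whole second after the job is handed in: The carriage is at its right stop (within 8 mm), and the marker stands still, level with the tight spot to within 10 mm along the rail (all of step 3 and value of joint carriage below 0.008 m and velocity of joint marker between -0.005 and 0.005 m/s); the robot touches nothing.
It fails at once if the carriage is clamped or pushed with more than 25 N (contact force between the fingers and carriage above 25 N).
It fails at once if the carriage is shot along faster than 0.15 m/s (velocity of joint carriage above 0.15 m/s or velocity of joint carriage below -0.15 m/s).
It fails at once if a bystander is moved more than 20 mm (distance of any of jar, can, screwdriver, screwbox from where it was at the start of the episode above 0.02 m).
It also fails if it takes over 72 s, if anything falls off the work surface, if the arm or the gripper's body presses on something with over 40 N, if the wrist force passes 120 N, or if a joint passes its speed limit or range.

## Working session

There is one attempt and no reset: what is moved stays moved. The work goes in short steps, each a Python script; the robot and the scene stay as the last script left them, time stands still between calls to the robot, and variables do not carry over. Pictures are saved under pics/ and viewed, at most 10 in all, crops included, and the job is handed in when it is done.

```bash
ls; mkdir -p pics; python3 - <<'E'
from cell import bot
import cv2, numpy as np
a=bot.camera("scene"); b=bot.camera("side")
cv2.imwrite("pics/scene0.png",a[:,:,::-1]); cv2.imwrite("pics/side0.png",b[:,:,::-1])
for c in ("scene","side"):
    k=bot.calibration(c); print(c,np.round(k["mtx"],1).tolist(),np.round(k["extrinsics"],4).tolist())
    for t in ("board","carriage_top","marker_top","carriage","marker","home_stop","jar","can","screwdriver","screwbox"):
        print(t,[(np.round(d["bbox"]).tolist(),round(d["confidence"],2)) for d in bot.search_frame(c,t)[:2]])
print(bot.read_clock(), bot.read_tool_rot(), bot.read_ft_force())
E
```

```text
pics
scene [[422.8, 0.0, 279.1], [0.0, 422.8, 203.4], [0.0, 0.0, 1.0]] [[0.8752, 0.4835, -0.0174, -0.5061], [0.3698, -0.6917, -0.6202, -0.1696], [-0.3119, 0.5364, -0.7842, 1.557], [0.0, 0.0, 0.0, 1.0]]
board [([201.0, 156.0, 124.0, 99.0], 0.77)]
carriage_top [([240.0, 209.0, 27.0, 22.0], 0.9)]
marker_top [([285.0, 104.0, 32.0, 30.0], 0.19)]
carriage [([236.0, 204.0, 29.0, 28.0], 0.57)]
marker [([226.0, 200.0, 13.0, 13.0], 0.68), ([287.0, 102.0, 29.0, 30.0], 0.45)]
home_stop [([202.0, 155.0, 122.0, 102.0], 0.73)]
jar [([325.0, 128.0, 18.0, 32.0], 0.57)]
can [([187.0, 284.0, 34.0, 41.0], 0.9)]
screwdriver [([315.0, 219.0, 34.0, 46.0], 0.56)]
screwbox [([287.0, 101.0, 29.0, 30.0], 0.77)]
side [[413.8, 0.0, 283.0], [0.0, 413.8, 211.1], [0.0, 0.0, 1.0]] [[-0.9803, -0.1974, -0.0002, 0.5811], [-0.1395, 0.6939, -0.7064, 0.1322], [0.1396, -0.6925, -0.7078, 1.2527], [0.0, 0.0, 0.0, 1.0]]
board [([301.0, 193.0, 20.0, 26.0], 0.38)]
carriage_top [([301.0, 194.0, 19.0, 22.0], 0.72)]
marker_top [([299.0, 194.0, 22.0, 22.0], 0.52)]
carriage [([301.0, 195.0, 25.0, 22.0], 0.82), ([330.0, 204.0, 11.0, 15.0], 0.16)]
marker []
home_stop [([254.0, 185.0, 103.0, 107.0], 0.93), ([301.0, 194.0, 25.0, 24.0], 0.38)]
jar [([237.0, 286.0, 22.0, 39.0], 0.68), ([304.0, 132.0, 20.0, 30.0], 0.49)]
can [([305.0, 129.0, 16.0, 32.0], 0.61), ([296.0, 344.0, 41.0, 57.0], 0.25)]
screwdriver [([230.0, 194.0, 14.0, 24.0], 0.49)]
screwbox [([294.0, 342.0, 47.0, 58.0], 0.93)]
1.1 [-1.19181426e-05  9.80474199e-01  1.96647768e-01  4.85033909e-06] [ 0.21388221 -0.44894832 -0.01365608]
```

```bash
python3 - <<'E'
import cv2
a=cv2.imread("pics/scene0.png")[90:340,170:370]; b=cv2.imread("pics/side0.png")[170:310,220:380]
cv2.imwrite("pics/sc.png",cv2.resize(a,None,fx=2.4,fy=2.4,interpolation=cv2.INTER_CUBIC)); cv2.imwrite("pics/sd.png",cv2.resize(b,None,fx=4,fy=4,interpolation=cv2.INTER_CUBIC))
E
```

```text
(no output)
```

View pics/sc.png

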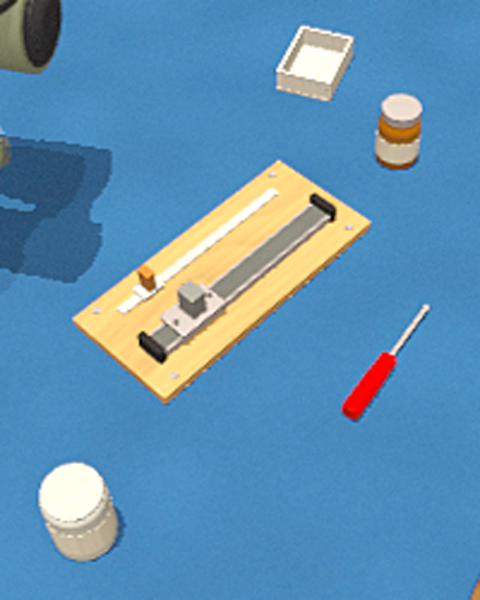

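View pics/sd.png

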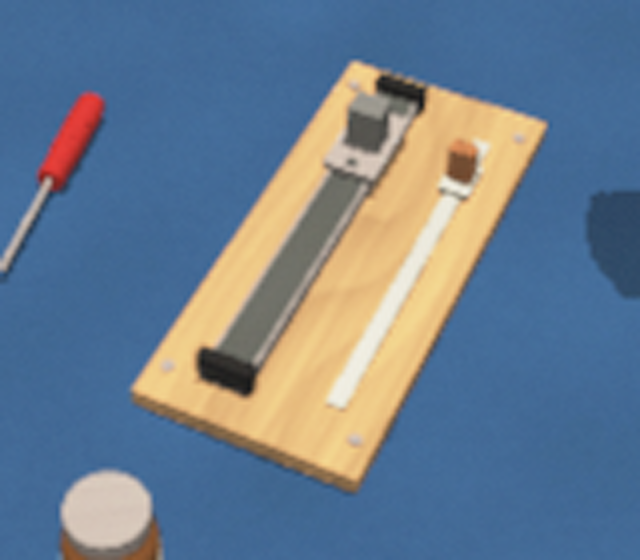

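The scene crop shows the board at (75..370, 160..402), with the carriage home at its lower end by post (192,296) and the marker post at (147,278). The side crop agrees: post (368,115), marker (462,158). I'll fit the board pose from the corners in both views.

```bash
cat > h.py <<'E'
from cell import bot
import cv2, numpy as np
from scipy.optimize import least_squares
from scipy.spatial.transform import Rotation as R
def cam(c):
    k=bot.calibration(c)
    if "extrinsics" in k: return k["mtx"],np.array(k["extrinsics"])
    q=bot.read_tool_rot(); T=np.eye(4); T[:3,:3]=R.from_quat(np.r_[q[1:],q[0]]).as_matrix(); T[:3,3]=bot.read_position()
    return k["mtx"],np.linalg.inv(T@np.array(k["hand_eye"]))
def proj(K,E,P):
    p=(E[:3,:3]@np.asarray(P,float).T).T+E[:3,3]; p=p@np.array(K).T; return p[:,:2]/p[:,2:]
def ray(K,E,uv,z):
    d=E[:3,:3].T@np.linalg.inv(K)@np.r_[uv,1]; o=-E[:3,:3].T@E[:3,3]; return o+d*(z-o[2])/d[2]
def loc2w(b,L):
    L=np.asarray(L,float); c,s=np.cos(b[2]),np.sin(b[2])
    return np.stack([b[0]+c*L[...,0]-s*L[...,1], b[1]+s*L[...,0]+c*L[...,1], L[...,2]],-1)
def w2loc(b,p):
    c,s=np.cos(b[2]),np.sin(b[2]); d=np.asarray(p)[:2]-b[:2]; return np.array([c*d[0]+s*d[1],-s*d[0]+c*d[1]])
def down(a): # tool pointing down, closing axis (tool y) at world angle a
    y=np.array([np.cos(a),np.sin(a),0]); z=np.array([0,0,-1.]); x=np.cross(y,z)
    q=R.from_matrix(np.stack([x,y,z],1)).as_quat(); return np.r_[q[3],q[:3]]
E
python3 - <<'E'
from h import *
C=np.array([[-.09,-.2,.018],[.09,-.2,.018],[.09,.2,.018],[-.09,.2,.018]])
sc=np.array([[75,320],[165,394],[370,222],[280,162]])/2.4+[170,90]
sd=np.array([[547,122],[355,62],[133,393],[356,480]])/4+[220,170]
f=lambda b: np.concatenate([(proj(*cam(c),loc2w(b,C))-m).ravel() for c,m in (("scene",sc),("side",sd))])
r=least_squares(f,[.5,-.1,0]); b=r.x; print(b,np.round(r.fun,1))
np.save("b0.npy",b)
for n,c,uv,z in (("post","scene",(192/2.4+170,287/2.4+90),.082),("post","side",(371/4+220,100/4+170),.082),("mk","scene",(147/2.4+170,268/2.4+90),.06),("mk","side",(463/4+220,145/4+170),.06),
  ("can","scene",(75/2.4+170,490/2.4+90),.105),("jar","scene",(402/2.4+170,106/2.4+90),.1),("box","scene",(315/2.4+170,55/2.4+90),.04),("sd","scene",(390/2.4+170,365/2.4+90),.015)):
    p=ray(*cam(c),np.array(uv),z); print(n,c,np.round(p,3),np.round(w2loc(b,p),4))
k=bot.calibration("wrist"); print(np.round(k["hand_eye"],3).tolist(),np.round(k["mtx"],0).tolist())
E
```

```text
[ 0.50893468  0.02203034 -0.25672702] [-1.7 -1.4 -0.7  1.  -0.3 -1.  -1.3 -1.5 -0.6  0.1 -1.5 -0.5 -1.7 -0.8
 -0.4  0.5]
post scene [ 0.517 -0.07   0.082] [ 0.0309 -0.0869]
post side [ 0.512 -0.078  0.082] [ 0.0281 -0.0963]
mk scene [ 0.437 -0.057  0.06 ] [-0.049  -0.0948]
mk side [ 0.435 -0.064  0.06 ] [-0.0499 -0.1024]
can scene [ 0.56  -0.38   0.105] [ 0.1514 -0.3762]
jar scene [0.621 0.345 0.1  ] [0.0268 0.3412]
box scene [0.427 0.453 0.04 ] [-0.189   0.3959]
sd scene [ 0.774 -0.016  0.015] [0.2663 0.0306]
[[0.0, -0.946, -0.324, 0.082], [1.0, 0.001, -0.003, -0.001], [0.003, -0.324, 0.946, -0.142], [0.0, 0.0, 0.0, 1.0]] [[297.0, 0.0, 278.0], [0.0, 297.0, 210.0], [0.0, 0.0, 1.0]]
```

```bash
python3 - <<'E'
from h import *
b=np.load("b0.npy")
for a in (b[2]+np.pi/2,b[2]-np.pi/2):
    print(a,bot.solve_ik(loc2w(b,[0.0,-.02,.25]),down(a)))
q=down(b[2]-np.pi/2); bot.set_gripper(0.6,20)
bot.move_pose(loc2w(b,[0.02,-.02,.27]),q)
K,E=cam("wrist"); im=bot.camera("wrist"); np.savez("w0.npz",K=K,E=E)
big=cv2.resize(im,None,fx=1.4,fy=1.4,interpolation=cv2.INTER_CUBIC)[:,:,::-1].copy()
cv2.imwrite("pics/w0raw.png",im[:,:,::-1])
# overlay predicted outlines
C=[[-.09,-.2,.018],[.09,-.2,.018],[.09,.2,.018],[-.09,.2,.018]]
cv2.polylines(big,[np.int32(proj(K,E,loc2w(b,C))*1.4)],True,(255,0,255),1)
cv2.imwrite("pics/w0.png",big)
for t in ("board","carriage_top","marker_top","home_stop"): print(t,[(np.round(d["bbox"],1).tolist(),round(d["confidence"],2)) for d in bot.search_frame("wrist",t)[:2]])
print(bot.read_clock(),bot.read_position(),bot.read_gripper_width(),bot.read_ft_force())
E
```

```text
1.3140693070685474 [-0.14126533  0.22833859 -0.27746227  1.06499547  0.          0.11546168]
-1.8275233465212457 [-0.14126533  0.22833859 -0.27746227  1.06499547  0.         -3.02613097]
board [([109.0, 117.9, 312.3, 129.2], 0.9)]
carriage_top [([309.5, 151.1, 60.2, 35.4], 0.94)]
marker_top [([322.9, 213.2, 26.8, 29.4], 0.6)]
home_stop [([105.6, 116.8, 314.6, 130.8], 0.98)]
5.4917 [ 0.52319919 -0.00251645  0.26997014] 0.6019534655417166 [-0.27264961 -0.83363161 -0.04886815]
```

View pics/w0.png

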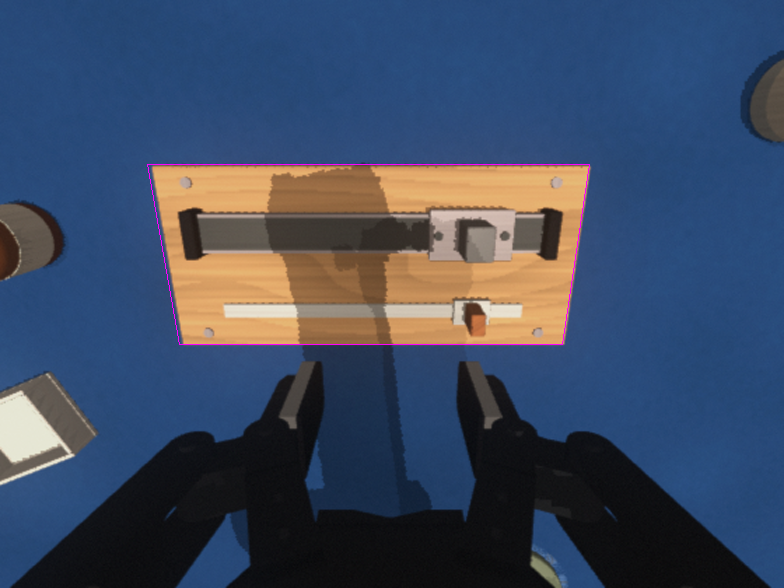

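The board's predicted outline matches the wrist image to within a pixel or two. The plate spans (430..515, 208..262), its post top is at about (481,245), and the marker post top is at about (478,325).

```bash
python3 - <<'E'
from h import *
b=np.load("b0.npy"); d=np.load("w0.npz"); K,E=d["K"],d["E"]
for n,uv,z in (("plateL",(429,236),.042),("plateR",(515,236),.042),("post",(481,245),.082),("mk",(478,325),.06),("mfootL",(453,312),.028),("mfootR",(491,312),.028),("stopR top",(553,234),.044),("stopL",(187,234),.044)):
    print(n,np.round(w2loc(b,ray(K,E,np.array(uv)/1.4,z)),4))
print(bot.read_joint_positions())
qd=down(b[2]-np.pi/2)
for L in ([.03,-.16,.05],[.03,.16,.05],[-.05,0,.05]): print(bot.solve_ik(loc2w(b,L),qd))
E
```

```text
plateL [ 0.0291 -0.0548]
plateR [ 0.0291 -0.1319]
post [ 0.0296 -0.0932]
mk [-0.0498 -0.1006]
mfootL [-0.0496 -0.0822]
mfootR [-0.0496 -0.1198]
stopR top [ 0.0313 -0.165 ]
stopL [0.0313 0.1612]
[-1.45944441e-01  2.53145757e-01 -1.93015091e-01  1.12469453e+00
 -8.10828873e-06 -3.03058842e+00]
[-0.41795961  0.4651397  -0.51062392  0.59503272  0.          2.98036006]
[ 0.16205658  0.5921654  -0.27259487  0.70603607  0.         -2.72280905]
[-0.08477545  0.38603066 -0.65148668  0.53327898  0.         -2.96964108]
```

```bash
cat >> h.py <<'E'
b=np.load("b0.npy"); QD=down(b[2]+np.pi/2); YB=np.array([-np.sin(b[2]),np.cos(b[2]),0])
def st(): # local y of TCP and force along the rail
    return w2loc(b,bot.read_position())[1], float(np.dot(bot.read_ft_force(),YB))
def go(y,v,uf=None,x=.03,z=.052): return bot.move_linear(loc2w(b,[x,y,z]),speed=v,until_force=uf)
E
python3 - <<'E'
from h import *
bot.move_pose(loc2w(b,[.03,-.093,.15]),QD); print(bot.read_joint_positions(),bot.read_clock(),st())
print(go(-.093,.08,6)); print(bot.read_clock(),st(),bot.read_position())
print(go(-.078,.03,2.0)); print(bot.read_clock(),st())
t=bot.read_clock(); go(st()[0]+.003,.03); print(bot.read_clock()-t,st())
E
```

```text
[-2.87754719e-01  3.42292591e-01 -3.92875619e-01  8.35406759e-01
  1.73254522e-05 -3.13730174e-02] 8.025 (np.float64(-0.09293317373215612), 0.11868796325243873)
False
9.4 (np.float64(-0.09299630650347415), 0.5852215038357443) [ 0.51480105 -0.07565712  0.05249214]
False
10.05 (np.float64(-0.077730715619581), 0.6644391589705562)
0.2582999999999984 (np.float64(-0.07454145185022376), -1.2527827568441703)
```

```bash
python3 - <<'E'
from h import *
go(-.04,.04); log=[st()]
y=-.04
while y<.108:
    y+=.003; go(y,.03); log.append(st())
    if abs(log[-1][1])>15: print("HIGH"); break
np.save("left.npy",log); print(bot.read_clock()); print(" ".join(f"{1e3*a:.1f}:{f:.1f}" for a,f in log))
E
```

```text
23.825
-39.8:-0.5 -36.8:0.5 -33.8:-0.1 -30.7:-0.2 -27.7:0.7 -24.9:-0.8 -22.7:-5.2 -18.6:-1.4 -15.2:0.1 -12.5:-0.4 -9.7:0.5 -6.7:-0.5 -3.7:0.5 -0.7:0.1 2.3:0.1 5.3:0.1 8.3:-0.1 11.3:0.3 14.3:-0.1 17.3:0.9 20.3:-0.1 23.3:-0.5 26.3:-0.7 29.3:0.3 32.3:0.6 35.3:0.5 38.3:0.4 41.3:-0.1 44.3:0.1 47.3:0.2 50.3:0.6 53.3:0.8 56.3:-0.0 59.3:0.2 62.3:0.5 65.3:-0.3 68.3:0.4 71.3:1.0 74.3:0.4 77.3:-0.6 80.3:1.2 83.3:0.9 86.3:1.0 89.3:0.3 92.3:0.6 95.3:-0.9 98.3:-0.3 101.3:-0.3 104.3:-0.2 107.3:-0.8 110.3:-0.4
```

```bash
python3 - <<'E'
from h import *
go(.130,.04); y=.130
for i in range(12):
    y+=.0015; go(y,.02); s=st(); print(f"{1e3*s[0]:.1f}:{s[1]:.1f}")
    if s[1]<-6: break
bot.wait(.1); print(st(),bot.read_clock())
go(st()[0]-.02,.04); print(st(),bot.read_clock())
E
```

```text
131.5:-0.3
132.1:-4.3
133.1:-6.6
(np.float64(0.13307916460701652), -6.87691542048079) 25.325
(np.float64(0.11317821408165564), 0.08135652155397335) 26.0083
```

```bash
python3 - <<'E'
from h import *
log=[]
go(.06,.04); print(st()); go(-.014,.045); y=-.014
while y>-.052:
    y-=.002; go(y,.025); log.append(st())
print(" ".join(f"{1e3*a:.1f}:{f:.1f}" for a,f in log), bot.read_clock())
go(-.126,.04); y=-.126
for i in range(12):
    y-=.0015; go(y,.02); s=st(); print(f"{1e3*s[0]:.1f}:{s[1]:.1f}")
    if s[1]>6: break
bot.wait(.1); print(st(),bot.read_clock())
E
```

```text
(np.float64(0.05990935582536075), -0.8047661827040666)
-16.0:0.2 -18.2:0.1 -20.2:0.5 -22.2:-0.7 -24.2:0.8 -26.2:0.7 -28.2:-0.4 -30.2:0.4 -32.2:0.7 -34.2:0.7 -36.2:-0.2 -38.2:-0.4 -40.1:0.3 -41.1:4.9 -43.2:5.3 -45.7:2.8 -48.6:1.1 -50.8:0.1 -52.5:0.3 34.025
-127.6:0.6
-129.1:1.6
-130.7:0.9
-132.2:0.2
-133.7:0.7
-135.2:0.3
-136.5:1.7
-137.4:3.8
-138.4:6.6
(np.float64(-0.13830939214410373), 6.4471227621246525) 38.375
```

Both directions are measured. Drag peaks at q≈86 mm going left and q≈94.6 mm going right, with each referenced to its own stop contact. The crumb is therefore at q≈0.0905, which is local y≈-0.032.

```bash
python3 - <<'E'
from h import *
go(-.124,.03); print(st()); go(-.124,.1,z=.15)
bot.move_linear(loc2w(b,[-.05,-.101,.14]),speed=.12)
print(go(-.101,.06,8,x=-.05,z=.036),bot.read_position(),bot.read_clock())
bot.set_gripper(0.0,20); print("w",bot.read_gripper_width(),bot.read_finger_force(),st())
print(go(-.032,.05,x=-.05,z=.036),st(),bot.read_clock())
bot.set_gripper(0.6); go(-.032,.1,x=-.05,z=.15); 
bot.move_linear(loc2w(b,[.02,-.04,.27]),speed=.15)
K,E=cam("wrist"); im=bot.camera("wrist"); np.savez("w1.npz",K=K,E=E)
cv2.imwrite("pics/w1.png",cv2.resize(im,None,fx=1.4,fy=1.4,interpolation=cv2.INTER_CUBIC)[:,:,::-1])
print(bot.read_clock())
E
```

```text
(np.float64(-0.12410563634954226), -0.06258623981175904)
False [ 0.43518232 -0.06304263  0.03628251] 42.9083
w 0.16046682832895062 24.86376643180847 (np.float64(-0.10101191284616334), 0.6562089372300122)
False (np.float64(-0.031524055384828845), 0.5551976340155543) 44.8583
47.725
```

View pics/w1.png

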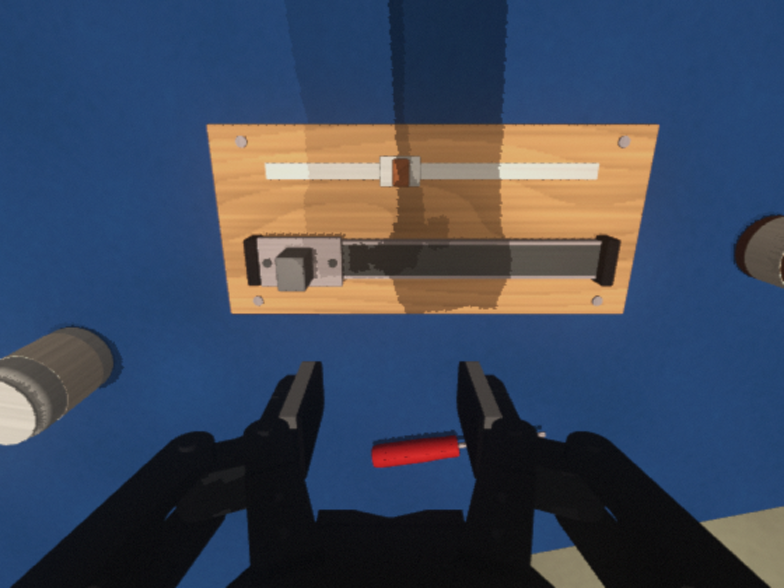

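The carriage plate (258..342, 262) sits against the home stop. The marker foot is at (380..420, 171), released, and the bystanders haven't been touched. Before handing in, I'll check that the marker-to-carriage offset is about 0.0905.

```bash
python3 - <<'E'
from h import *
d=np.load("w1.npz"); K,E=d["K"],d["E"]
g=lambda uv,z: w2loc(b,ray(K,E,np.array(uv)/1.4,z))
c=(g((257.5,262),.042)+g((342.5,262),.042))/2; m=(g((380,171),.028)+g((420,171),.028))/2
print(c,m,m[1]-c[1])
if abs(m[1]-c[1]-.0905)<.005: bot.close_job(); print("handed in")
E
```

```text
[ 0.02862701 -0.12115719] [-0.05058    -0.03020518] 0.0909520054146184
the job is handed in; nothing more can be done
handed in
```

The job is handed in: I stroked the carriage to its left stop and back home, and left the marker level with the crumb at about 0.0905 m (a camera check before hand-in read 0.091 m); the judge's result was not shown to me.

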